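Nip up the clamp, then hold the hidden bolt head

TASK

Squeeze the orange trigger of the one-handed bar clamp all the way in and let it spring fully back, to nip the glued-up panel tight. Then reach down into the narrow gap behind the grey steel bracket, take the hidden brass bolt head between the fingers and hold it firmly so that it stops turning round with the nut; finish while still gripping it, do not let go. Leave the other things on the bench where they are.

Things in the scene. Friction and masses are not known exactly. Their poses are not given: they have to be found in the camera images.
- workpiece: Wooden panel, fixed, 246 x 500 mm, 18 mm thick, carrying an upright rail, a steel bracket and a nut driver. Origin on the bench top straight below the centre of the bolt head; z up, x along the bolt, y along the panel's length. The panel reaches from x = -46 to +200 mm.
- rail_top (a point): Middle of the top of the upright wooden rail: 220 mm long in the workpiece's y, 20 mm thick (x = -46 to -26 mm), top 113 mm above the bench. The gap from here to the bracket is 50 mm wide, open at the top and at both ends in y.
- bracket_top (a point): Middle of the top edge of the grey steel bracket's upright plate: 90 mm wide in the workpiece's y, 6 mm thick (x = +24 to +30 mm), top 113 mm above the bench.
- driver (a point): Point on the axis of the blue nut driver, which lies along the workpiece's x beyond the bracket from x = 30 to 201 mm; 54 mm thick, top 112 mm above the bench. Its steel socket covers the nut.
- bolt_head: Brass hexagon bolt head in the gap between rail and bracket: 26 mm across flats, 30 across corners, 14 mm thick along its x, the bolt's level axis (the workpiece's x). Origin at its centre, 85 mm above the bench, 28 below the tops of rail and bracket, 24 from the bracket, 26 from the rail, 67 above the panel. A 16 mm shank joins it to the bracket. Its y axis is square to a pair of flats.
- bolt_turn (a joint): Angle of the bolt about its x, rad. At 0 and every 1.047 a pair of flats stands upright, facing along the workpiece's y. Starts at 0 to 1.05. The driver drags it round at +0.03 rad/s with 0.1 N m; it resists quick turning (3.3 N m per rad/s). A grip of 40 to 60 N across it turns it within about 4 s until its flats lie on the fingers, then holds it still.
- clamp: Bar clamp, black and orange, fixed across the panel near one of its two ends (either). Origin on the panel's top face, 18 mm above the bench; x along its bar, parallel to the workpiece's x; z up. Grip: black upright post, x = -105 to -81 mm, 26 mm wide, top at z = 122. Beside it (+x) the orange trigger, 11 mm thick, 24 wide, hinged at its foot (x = -66, z = 45), top at z = 117.
- squeeze_point (a point): Point at z = 105 mm in the clamp's frame (123 mm above the bench), half-way between the outer faces of grip and trigger when the trigger is fully in (38 mm apart along the clamp's x). With the trigger out, its outer face here stands 31 mm to +x of this point; the grip's outer face 18.5 mm to -x.
- screw_clamp: Red screw clamp with a wooden handle, fixed across the panel's other end. Not to be used. Origin on the panel's top face, x along its bar; its jaws rise 35 mm above the panel, its handle reaches to x = -185 mm.
- trigger (a joint): Angle of the trigger, rad: 0 out at rest, 0.2 fully in (about 12 mm at the squeeze point, towards the grip, -x of the clamp). Sprung: about 5 N at the squeeze point starts it and 12 N brings it fully in.
- flask: Steel travel flask with teal sleeve and lid, 76 mm wide, 192 mm tall, standing on the bench; origin at its foot. Leave alone.
- hammer: Hammer with a wooden handle, about 280 mm long, lying on the bench along its x; origin under the handle's middle. Leave alone.
- mallet: Wooden mallet lying on the bench, handle along its x; origin under the centre of its head, 110 x 160 x 70 mm. Leave alone.
- tape_roll: Blue roll of tape, 70 mm across, 24 mm high, lying on the panel beyond the bracket; origin at its foot. Leave alone.
- offcut: Pale wooden offcut 90 x 45 x 20 mm lying on the panel beyond the bracket; origin under its centre. Leave alone.
- chisel: Chisel with a red handle, 230 mm long, lying on the bench along its x; origin under its middle. Leave alone.
- square: Try square with dark wooden stock and steel blade, about 170 x 110 mm, 18 mm high, lying on the bench; origin under the stock. Leave alone.

How it is judged:
On the way, in this order (a step that is already met when the one before it is completed fails the run):
1. the trigger is squeezed in (0.15 rad or more) (value of joint trigger above 0.15 rad), for 0.1 s.
2. the trigger has sprung back (under 0.03 rad) (value of joint trigger below 0.03 rad), for 0.1 s.
3. the bolt head is gripped between the fingers and has stopped turning (contact force between the fingers and bolt_head above 8 N and distance between the grasp point and bolt_head below 0.016 m and velocity of joint bolt_turn between -0.008 and 0.008 rad/s), for 0.5 s.
At the end, for the whole second after the job is handed in: The fingers still grip the bolt head with more than 8 N, with the grasp point within 16 mm of the head's centre; the bolt does not turn (under 0.008 rad/s either way, where it would creep at 0.03 if let go); the trigger is out (under 0.03 rad) (all of step 3 and value of joint trigger below 0.03 rad); the arm keeps its last pose, push and grip.
It fails at once if another thing on the bench (flask, hammer, mallet, tape roll, offcut, chisel, square) is moved more than 30 mm (distance of any of flask, hammer, mallet, tape_roll, offcut, chisel, square from where it was at the start of the episode above 0.03 m).
It also fails if it takes over 43 s, if anything falls off the work surface, if the arm or the gripper's body presses on something with over 40 N, if the wrist force passes 120 N, or if a joint passes its speed limit or range.

ROBOT

A 7-joint arm with a two-finger parallel gripper is mounted at the origin on the work surface. World frame = base frame: x ahead of the robot, y to its left, z up, the work surface at z = 0. Lengths are in m, angles in rad, forces in N, time in s.
With the tool pointing down it reaches from about 0.4 to 0.85 m from the base axis. Payload 10.4 kg.
Tool frame: the origin (TCP) lies at the very end of the fingers, on their centre line; the grasp point (between the pads) lies 19 mm behind it; z points along the fingers, y is the line along which they close (so a half turn about z gives the same grasp; the last joint's range is limited). The gripper opens to 85 mm and grips with 20 to 120 N. Pads are 22 mm wide; open, the fingers measure 114 mm over their backs; the gripper's body (76 mm by 85 mm) begins 54 mm behind the grasp point. The pads swing forward as they close: fully open they stand 13 mm farther back than shut.
Start: joints at [-1.143, 0.332, -0.065, 1.46, 0.022, 1.35, -0.088], TCP at [0.272, 0.563, 0.231] pointing down, gripper open.
Joint ranges: [-2.6, 2.6], [-0.5, 2.12], [-1.47, 1.34], [0.16, 2.42], [-1.27, 4.41], [0.06, 2.06], [-2.6, 2.6]. Speed limits (rad/s): [2.22, 2.22, 2.79, 2.79, 3.14, 3.14, 3.14].

INTERFACE

Orientations are given as a rotation vector (axis times angle).
In Python, from cell import * gives the robot as it stands.
- The arm moves only by the tool carry_out, never from a script. Its argument "motion" is a list of rows, each an object of numbers: "hand": the opening, from 0 (shut) to 1 (fully open); "tx", "ty", "tz": the shift along the tool's x, y, z in mm; "ax", "ay", "az": the turn, a rotation vector about the tool's x, y, z in degrees. A call has exactly 8 rows; each row shifts and turns the commanded pose from where the row before left it, along the tool's axes as they then stand; what a row does not reach is not made up. A row lasts 1/10 s, in which the tool goes at most 50 mm and 8.59 degrees, less where a joint would pass 70% of its speed; a pose out of reach is approached as far as the arm can. A call is refused whole if a number of a shift passes 50 or a number of a turn 8.59, either way. A call with a gripper value outside its range is refused whole. The fingers move at their own pace and stop on an object; "grip_force" is the grip in N (left out, the last holds). Time passes only in rows, so rows that do not move let the fingers close, or fill a call up. It gives the time, the measured TCP pose, the force, the opening and the grip force at its end, in the units of the state.
- state(): the state, without advancing time (a new reading comes with each control period).
- read_camera(name): name is "scene" or "top" or "wrist"; returns a dict with "pixels" (480x640x3 uint8, red, green, blue), "intrinsics" (3x3 intrinsics, pixels), "k1" (the pictures are not rectified: a ray, as slopes to the right and down, at radius r is drawn at 1 + k1 r^2 times it, then the intrinsics apply), "pose" (4x4, takes a point from camera to world coordinates). Camera axes: x right, y down, z forward; pixel columns grow to the right and rows downward; lengths in m; the calibration is good to about 2 mm. A picture is of the moment at which its call begins. There is no depth.
- job_done(): hands the job in; it is judged then, once.
The state is a dict: "clock": time; "joint_positions": joint angles; "joint_vel": joint speeds; "joint_torque": joint torques, N m; "ee_pos": TCP position; "tcp_rot": TCP orientation; "contact_force": force on the tool from outside, world axes, zero at the start; "torque": the same for the moment, N m; "grip_width": finger opening in m; "grasp_force": force on a finger pad.
Only numpy, scipy, OpenCV 4.12 (cv2) and the standard library are available. Lean on these libraries where they do the work, as an engineer would, in place of code of your own. Each camera call takes 0.05 s, during which the arm holds its last target. There are 200 camera calls.

## Working session

There is one attempt and no reset: what is moved stays moved. The work goes in short steps, Python scripts to look and compute and a tool call to move; the robot and the scene stay as the last step left them, time stands still between calls to the robot, and variables do not carry over. Pictures are saved under pics/ and viewed, at most 10 in all, crops included, and the job is handed in when it is done.

Besides the shell and the picture viewer there is one more tool, called after "Emit:" as name(argument=value, ...), one argument or row to a line, values as JSON. carry_out: Moves the arm, as the interface text tells. Its arguments: {"type":"object","properties":{"motion":{"type":"array","items":{"type":"object","properties":{"hand":{"type":"number"},"tx":{"type":"number"},"ty":{"type":"number"},"tz":{"type":"number"},"ax":{"type":"number"},"ay":{"type":"number"},"az":{"type":"number"}}}},"grip_force":{"type":"number"}},"required":["motion"]}

```bash
mkdir -p pics; cat > h.py <<'E'
from cell import *
import numpy as np, cv2
from scipy.spatial.transform import Rotation as R
def ray(c,u,v):
    K=np.array(c["intrinsics"]);k=c["k1"];T=np.array(c["pose"])
    d=np.array([(u-K[0,2])/K[0,0],(v-K[1,2])/K[1,1]]);s=d.copy()
    for _ in range(30): s=d/(1+k*(s@s))
    return T[:3,3],T[:3,:3]@np.array([s[0],s[1],1.])
def onz(c,u,v,z):
    o,d=ray(c,u,v);return o+d*(z-o[2])/d[2]
def proj(c,p):
    K=np.array(c["intrinsics"]);k=c["k1"];T=np.array(c["pose"])
    q=T[:3,:3].T@(np.array(p)-T[:3,3]);s=q[:2]/q[2];s=s*(1+k*(s@s));return K[0,0]*s[0]+K[0,2],K[1,1]*s[1]+K[1,2]
def save(c,n): cv2.imwrite('pics/'+n,c["pixels"][:,:,::-1])
def load(n): 
    import pickle; return pickle.load(open(n,'rb'))
def take(n):
    import pickle; c=read_camera(n); pickle.dump(c,open(n+'.pkl','wb')); return c
E
python3 - <<'E'
from h import *
for n in("top","scene"):
    c=take(n);save(c,n+'0.png');print(n,np.round(c["pose"],3).tolist(),c["k1"],np.round(c["intrinsics"],1).tolist())
s=state();print({k:np.round(v,3).tolist() for k,v in s.items()})
E
```

```text
top [[0.046, -0.979, 0.199, 0.289], [-0.999, -0.046, 0.005, -0.027], [0.004, -0.199, -0.98, 1.229], [0.0, 0.0, 0.0, 1.0]] 0.0045227565066936525 [[487.0, 0.0, 314.5], [0.0, 487.0, 237.9], [0.0, 0.0, 1.0]]
scene [[-0.502, 0.499, -0.706, 1.557], [0.865, 0.301, -0.402, 0.557], [0.012, -0.813, -0.582, 0.961], [0.0, 0.0, 0.0, 1.0]] -0.16198182458474544 [[603.5, 0.0, 329.3], [0.0, 603.5, 234.0], [0.0, 0.0, 1.0]]
{'clock': 0.1, 'joint_positions': [-1.143, 0.333, -0.065, 1.461, 0.022, 1.35, -0.088], 'joint_vel': [-0.001, -0.002, 0.0, -0.004, 0.0, -0.001, 0.0], 'joint_torque': [0.002, -62.675, 0.049, -39.243, 0.016, 0.007, 0.0], 'ee_pos': [0.272, 0.562, 0.231], 'tcp_rot': [-0.702, -3.062, 0.002], 'contact_force': [0.225, 0.32, 0.319], 'torque': [0.031, -0.027, -0.013], 'grasp_force': 0.0, 'grip_width': 0.085}
```

View pics/top0.png

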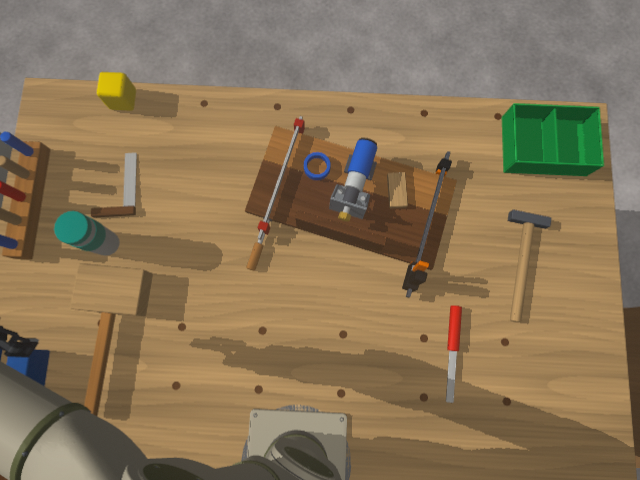

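View pics/scene0.png

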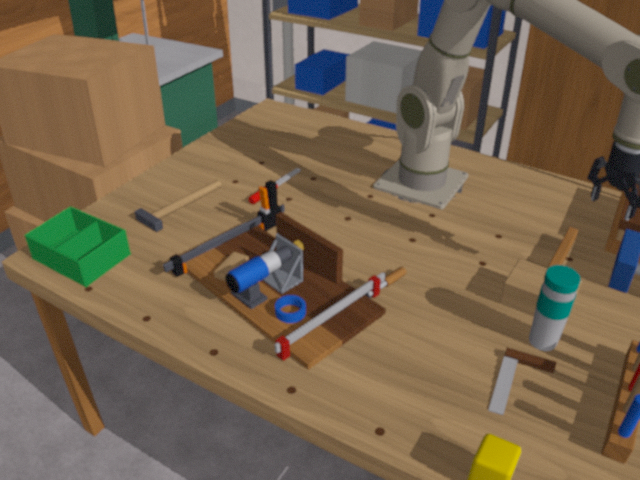

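The top view shows the driver at about (362,155)–(345,213), the clamp bar from (446,160) to (422,265), and its grip at (413,280). The screw clamp is on the left, at (299,124)–(264,227). Next I'll measure these positions.

```bash
python3 - <<'E'
from h import *
c=load('top.pkl');im=c["pixels"];hsv=cv2.cvtColor(im,cv2.COLOR_RGB2HSV)
def comps(m,name,z,box):
    x0,y0,x1,y1=box;mm=np.zeros(m.shape,np.uint8);mm[y0:y1,x0:x1]=m[y0:y1,x0:x1]
    n,l,s,ce=cv2.connectedComponentsWithStats(mm)
    for i in range(1,n):
        if s[i,4]>8: print(name,s[i].tolist(),ce[i].round(1),onz(c,*ce[i],z).round(4))
orange=cv2.inRange(hsv,(5,200,150),(18,255,255));blue=cv2.inRange(hsv,(105,120,50),(125,255,255))
red=cv2.inRange(hsv,(0,180,80),(4,255,255));brass=cv2.inRange(hsv,(20,120,120),(35,255,255))
comps(orange,'orange',.135,(380,130,480,310));comps(blue,'blue',.085,(335,130,390,200))
comps(red,'red',.05,(240,100,320,250));comps(brass,'brass',.085,(320,195,370,230))
# driver axis from blue mask
ys,xs=np.nonzero(blue[130:200,335:390]);P=np.array([onz(c,x+335,y+130,.1)[:2] for x,y in zip(xs,ys)])
w,V=np.linalg.eigh(np.cov(P.T));print('drv yaw',np.degrees(np.arctan2(*V[::-1,1])))
cr=cv2.resize(im[125:305,230:470],None,fx=3.3,fy=3.3,interpolation=cv2.INTER_CUBIC);cv2.imwrite('pics/topcrop.png',cr[:,:,::-1])
E
```

```text
orange [437, 169, 4, 3, 9] [438.4 170.3] [ 0.6876 -0.3056  0.135 ]
orange [413, 261, 16, 9, 63] [421.4 264.2] [ 0.4619 -0.266   0.135 ]
blue [348, 139, 29, 39, 687] [362.6 156.8] [ 0.7323 -0.1303  0.085 ]
red [294, 119, 9, 8, 50] [298.2 122.5] [0.832  0.0358 0.05  ]
red [258, 222, 10, 9, 59] [262.5 225.6] [0.5537 0.11   0.05  ]
brass [338, 212, 9, 7, 47] [342.4 215.2] [ 0.5808 -0.0853  0.085 ]
drv yaw 164.9001857763129
```

View pics/topcrop.png

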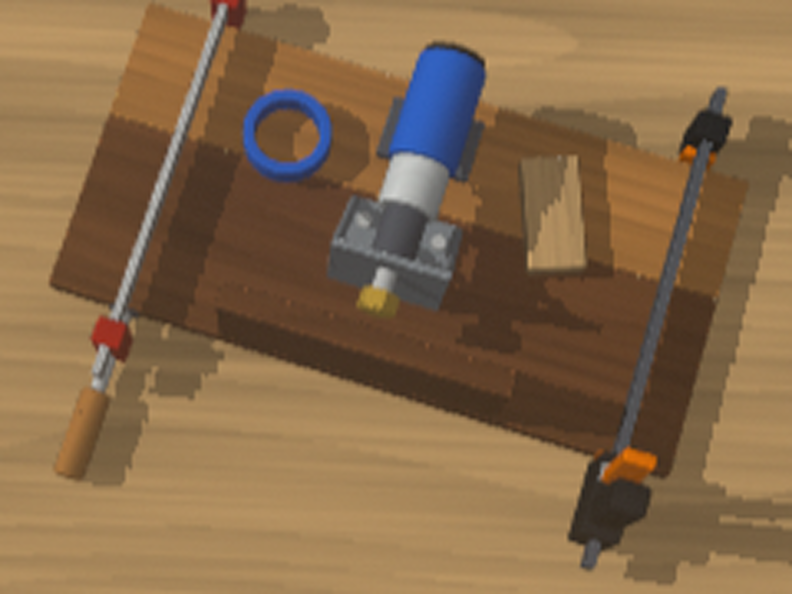

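```bash
cat >> h.py <<'E'
def delta(p,yaw):
    """shift (mm) in current tool axes, and turn (deg, tool axes) to tool-down with tool y at yaw deg (mod 180)"""
    s=state();r=R.from_rotvec(s["tcp_rot"]);print('t',round(float(s["clock"]),2),'pos',np.round(s["ee_pos"],4),'q',np.round(s["joint_positions"],2),'F',np.round(s["contact_force"],1),'grip',np.round(s["grip_width"],4),np.round(s["grasp_force"],1))
    print('axes',np.round(r.as_matrix(),3).tolist())
    print('shift mm',np.round(1000*r.inv().apply(np.array(p)-s["ee_pos"]),1))
    for y in(yaw,yaw+180):
        Y=np.array([np.cos(np.radians(y)),np.sin(np.radians(y)),0]);Z=np.array([0,0,-1.]);M=np.c_[np.cross(Y,Z),Y,Z]
        print('turn',y,np.round(np.degrees((r.inv()*R.from_matrix(M)).as_rotvec()),1))
E
python3 -c "
from h import *
delta([.436,-.259,.26],-15)"
```

```text
t 0.1 pos [0.2721 0.5623 0.2306] q [-1.14  0.33 -0.06  1.46  0.02  1.35 -0.09] F [0.2 0.3 0.3] grip 0.0851 0.0
axes [[-0.9, 0.436, -0.001], [0.436, 0.9, -0.001], [-0.0, -0.001, -1.0]]
shift mm [-505.3 -667.9  -28.5]
turn -15 [-0.1  0.1 79.2]
turn 165 [-1.000e-01 -1.000e-01 -1.008e+02]
```

```bash
python3 - <<'E'
import numpy as np
from scipy.spatial.transform import Rotation as R
p0=np.array([.272,.562]);p1=np.array([.436,-.259]);a0,a1=[np.degrees(np.arctan2(p[1],p[0])) for p in(p0,p1)];r0,r1=[np.hypot(*p) for p in(p0,p1)]
N=24;f=lambda t:(r0+(r1-r0)*t)*np.array([np.cos(np.radians(a0+(a1-a0)*t)),np.sin(np.radians(a0+(a1-a0)*t))])
for k in range(N):
    d=f((k+1)/N)-f(k/N);ang=np.radians(64.16-3.3*k);Y=np.array([np.cos(ang),np.sin(ang)]);X=np.array([-Y[1],Y[0]])
    print(k,(1000*np.array([X@d,Y@d])).round(0),end=' ')
E
```

```text
0 [-43.  -6.] 1 [-42.  -7.] 2 [-42.  -7.] 3 [-41.  -8.] 4 [-41.  -8.] 5 [-41.  -9.] 6 [-40.  -9.] 7 [-40.  -9.] 8 [-39. -10.] 9 [-39. -10.] 10 [-38. -11.] 11 [-38. -11.] 12 [-37. -11.] 13 [-37. -12.] 14 [-37. -12.] 15 [-36. -12.] 16 [-36. -13.] 17 [-35. -13.] 18 [-35. -13.] 19 [-34. -14.] 20 [-34. -14.] 21 [-33. -14.] 22 [-33. -15.] 23 [-32. -15.]
```

Emit:
carry_out(
  motion=[
    {"tx":-43,"ty":-6,"tz":-15,"az":3.3,"hand":1},
    {"tx":-42,"ty":-7,"tz":-14,"az":3.3,"hand":1},
    {"tx":-42,"ty":-7,"az":3.3,"hand":1},
    {"tx":-41,"ty":-8,"az":3.3,"hand":1},
    {"tx":-41,"ty":-8,"az":3.3,"hand":1},
    {"tx":-41,"ty":-9,"az":3.3,"hand":1},
    {"tx":-40,"ty":-9,"az":3.3,"hand":1},
    {"tx":-40,"ty":-9,"az":3.3,"hand":1},
  ],
  grip_force=30,
)

```text
schema error: expected keys hand, tx, ty, tz, ax, ay, az
```

Emit:
carry_out(
  motion=[
    {"tx":-39,"ty":-10,"az":3.3,"hand":1},
    {"tx":-39,"ty":-10,"az":3.3,"hand":1},
    {"tx":-38,"ty":-11,"az":3.3,"hand":1},
    {"tx":-38,"ty":-11,"az":3.3,"hand":1},
    {"tx":-37,"ty":-11,"az":3.3,"hand":1},
    {"tx":-37,"ty":-12,"az":3.3,"hand":1},
    {"tx":-37,"ty":-12,"az":3.3,"hand":1},
    {"tx":-36,"ty":-12,"az":3.3,"hand":1},
  ],
)

```text
schema error: expected keys hand, tx, ty, tz, ax, ay, az
```

Emit:
carry_out(
  motion=[
    {"tx":-36,"ty":-13,"az":3.3,"hand":1},
    {"tx":-35,"ty":-13,"az":3.3,"hand":1},
    {"tx":-35,"ty":-13,"az":3.3,"hand":1},
    {"tx":-34,"ty":-14,"az":3.3,"hand":1},
    {"tx":-34,"ty":-14,"az":3.3,"hand":1},
    {"tx":-33,"ty":-14,"az":3.3,"hand":1},
    {"tx":-33,"ty":-15,"az":3.3,"hand":1},
    {"tx":-32,"ty":-15,"az":3.3,"hand":1},
  ],
)

```text
schema error: expected keys hand, tx, ty, tz, ax, ay, az
```

```bash
python3 -c "
from h import *
delta([.436,-.259,.26],-15)
c=take('wrist');save(c,'w1.png');print(np.round(c['pose'],3).tolist(),c['k1'],np.array(c['intrinsics']).round(0).tolist())
for z,n in((.123,'sq'),):print(proj(c,[.436,-.259,.123]))"
```

```text
t 0.1 pos [0.2721 0.5623 0.2306] q [-1.14  0.33 -0.06  1.46  0.02  1.35 -0.09] F [0.2 0.3 0.3] grip 0.0851 0.0
axes [[-0.9, 0.436, -0.001], [0.436, 0.9, -0.001], [-0.0, -0.001, -1.0]]
shift mm [-505.3 -667.9  -28.5]
turn -15 [-0.1  0.1 79.2]
turn 165 [-1.000e-01 -1.000e-01 -1.008e+02]
[[0.436, 0.85, 0.295, 0.196], [0.9, -0.412, -0.144, 0.6], [-0.001, 0.328, -0.945, 0.374], [0.0, 0.0, 0.0, 1.0]] -0.07143553720069669 [[412.0, 0.0, 326.0], [0.0, 412.0, 251.0], [0.0, 0.0, 1.0]]
(np.float64(-147.56656345240373), np.float64(588.122329039001))
```

View pics/w1.png

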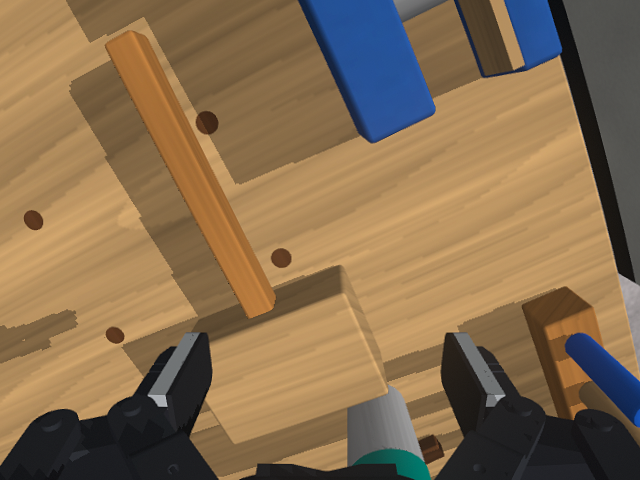

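Every key has to be given in each row. The wrist view shows the flask close to the path at about (390,470), so I'll climb a little more.

Emit:
carry_out(
  motion=[
    {"tx":-30,"ty":-20,"tz":-25,"ax":0,"ay":0,"az":3.3,"hand":1},
    {"tx":-38,"ty":-15,"tz":-20,"ax":0,"ay":0,"az":3.3,"hand":1},
    {"tx":-42,"ty":-7,"tz":0,"ax":0,"ay":0,"az":3.3,"hand":1},
    {"tx":-41,"ty":-8,"tz":0,"ax":0,"ay":0,"az":3.3,"hand":1},
    {"tx":-41,"ty":-8,"tz":0,"ax":0,"ay":0,"az":3.3,"hand":1},
    {"tx":-41,"ty":-9,"tz":0,"ax":0,"ay":0,"az":3.3,"hand":1},
    {"tx":-40,"ty":-9,"tz":0,"ax":0,"ay":0,"az":3.3,"hand":1},
    {"tx":-40,"ty":-9,"tz":0,"ax":0,"ay":0,"az":3.3,"hand":1},
  ],
  grip_force=30,
)

```text
clock: 0.95
ee_pos: [0.4696, 0.3021, 0.2761]
tcp_rot: [-1.386, -2.819, 0.0]
contact_force: [0.5, -0.1, 0.1]
grip_width: 0.0854
grasp_force: 0.0
```

Emit:
carry_out(
  motion=[
    {"tx":-39,"ty":-10,"tz":0,"ax":0,"ay":0,"az":3.3,"hand":1},
    {"tx":-39,"ty":-10,"tz":0,"ax":0,"ay":0,"az":3.3,"hand":1},
    {"tx":-38,"ty":-11,"tz":0,"ax":0,"ay":0,"az":3.3,"hand":1},
    {"tx":-38,"ty":-11,"tz":0,"ax":0,"ay":0,"az":3.3,"hand":1},
    {"tx":-37,"ty":-11,"tz":0,"ax":0,"ay":0,"az":3.3,"hand":1},
    {"tx":-37,"ty":-12,"tz":0,"ax":0,"ay":0,"az":3.3,"hand":1},
    {"tx":-37,"ty":-12,"tz":0,"ax":0,"ay":0,"az":3.3,"hand":1},
    {"tx":-36,"ty":-12,"tz":0,"ax":0,"ay":0,"az":3.3,"hand":1},
  ],
)

```text
clock: 1.75
ee_pos: [0.5219, -0.0034, 0.2761]
tcp_rot: [-1.994, -2.428, 0.0]
contact_force: [0.5, -0.5, -0.1]
grip_width: 0.0856
grasp_force: 0.0
```

```bash
python3 -c "
from h import *
delta([.436,-.259,.26],-15)"
```

```text
t 1.75 pos [ 0.5219 -0.0034  0.2761] q [-0.49  0.07  0.44  1.68 -0.03  1.39  0.15] F [ 0.5 -0.5 -0.1] grip 0.0856 0.0
axes [[-0.195, 0.981, -0.0], [0.981, 0.195, 0.0], [0.0, -0.0, -1.0]]
shift mm [-234.  -134.    16.1]
turn -15 [-0.  -0.  26.2]
turn 165 [   0.    -0.  -153.8]
```

Emit:
carry_out(
  motion=[
    {"tx":-36,"ty":-13,"tz":0,"ax":0,"ay":0,"az":3.3,"hand":1},
    {"tx":-35,"ty":-13,"tz":0,"ax":0,"ay":0,"az":3.3,"hand":1},
    {"tx":-35,"ty":-13,"tz":0,"ax":0,"ay":0,"az":3.3,"hand":1},
    {"tx":-34,"ty":-14,"tz":0,"ax":0,"ay":0,"az":3.3,"hand":1},
    {"tx":-34,"ty":-12,"tz":0,"ax":0,"ay":0,"az":3.3,"hand":1},
    {"tx":-33,"ty":-10,"tz":0,"ax":0,"ay":0,"az":3.3,"hand":1},
    {"tx":-30,"ty":-10,"tz":0,"ax":0,"ay":0,"az":3.3,"hand":1},
    {"tx":-18,"ty":-5,"tz":0,"ax":0,"ay":0,"az":3.1,"hand":1},
  ],
)

```text
clock: 2.55
ee_pos: [0.435, -0.2591, 0.2763]
tcp_rot: [2.495, 1.909, 0.0]
contact_force: [-0.7, -0.5, 0.1]
grip_width: 0.0851
grasp_force: 0.0
```

```bash
python3 -c "
from h import *
delta([.436,-.259,.26],-15)
c=take('wrist');save(c,'w2.png');print(np.round(c['pose'],3).tolist())
print(proj(c,[.436,-.259,.123]))"
```

```text
t 2.55 pos [ 0.435  -0.2591  0.2763] q [-0.23  0.03  0.69  1.73 -0.02  1.39  0.21] F [-0.7 -0.5  0.1] grip 0.0851 0.0
axes [[0.261, 0.965, 0.0], [0.965, -0.261, -0.0], [-0.0, 0.0, -1.0]]
shift mm [ 0.3  0.9 16.3]
turn -15 [ 0.   0.  -0.1]
turn 165 [  0.   -0.  179.9]
[[0.965, -0.247, -0.086, 0.457], [-0.262, -0.912, -0.317, -0.177], [-0.0, 0.328, -0.945, 0.419], [0.0, 0.0, 0.0, 1.0]]
(np.float64(327.7936127199224), np.float64(227.42151505799538))
```

View pics/w2.png

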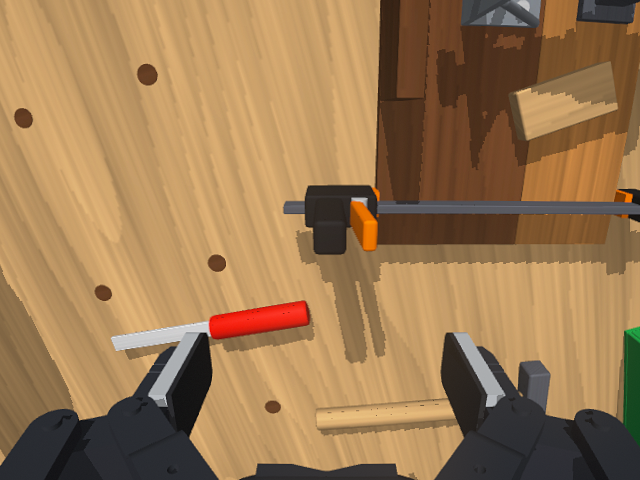

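```bash
python3 -c "
from h import *
c=load('wrist.pkl');hsv=cv2.cvtColor(c['pixels'],cv2.COLOR_RGB2HSV)
M=R.from_rotvec(state()['tcp_rot']).as_matrix()
def t(u,v,z):
    p=onz(c,u,v,z);print((u,v),p.round(4),'tool mm',(1000*M.T@(p-state()['ee_pos'])).round(1))
t(314,253,.140);t(346,253,.140)
t(363,251,.135);t(377,249,.135)
o=cv2.inRange(hsv,(5,200,100),(18,255,255))[180:260,340:390]
k=cv2.inRange(hsv[...,2],0,60)[180:262,290:360]
for v in range(235,258,3): print(v,[ (np.nonzero(r)[0][[0,-1]]+b).tolist() if r.any() else None for r,b in((o[min(v-180,79)],340),(k[v-180],290))])
"
```

```text
(314, 253) [ 0.4227 -0.2701  0.14  ] tool mm [-11.7  -8.5 136.4]
(346, 253) [ 0.4449 -0.2761  0.14  ] tool mm [-11.6  14.5 136.4]
(363, 251) [ 0.457  -0.2797  0.135 ] tool mm [-11.8  27.2 141.4]
(377, 249) [ 0.4672 -0.2808  0.135 ] tool mm [-10.2  37.3 141.4]
235 [[356, 377], [314, 345]]
238 [[358, 376], [314, 345]]
241 [[359, 376], [314, 345]]
244 [[361, 376], [314, 345]]
247 [[362, 375], [314, 345]]
250 [[364, 374], [315, 344]]
253 [None, [316, 343]]
256 [None, None]
```

Post top edge runs from (314,253) to (346,253), trigger top edge around (363–377,250). The squeeze point is about +9 mm in tool y, so I'll shift, descend and squeeze.

Emit:
carry_out(
  motion=[
    {"tx":1,"ty":9,"tz":20,"ax":0,"ay":0,"az":0,"hand":1},
    {"tx":0,"ty":0,"tz":35,"ax":0,"ay":0,"az":0,"hand":1},
    {"tx":0,"ty":0,"tz":30,"ax":0,"ay":0,"az":0,"hand":1},
    {"tx":0,"ty":0,"tz":25,"ax":0,"ay":0,"az":0,"hand":1},
    {"tx":0,"ty":0,"tz":22,"ax":0,"ay":0,"az":0,"hand":1},
    {"tx":0,"ty":0,"tz":20,"ax":0,"ay":0,"az":0,"hand":1},
    {"tx":0,"ty":0,"tz":20,"ax":0,"ay":0,"az":0,"hand":1},
    {"tx":0,"ty":0,"tz":0,"ax":0,"ay":0,"az":0,"hand":1},
  ],
)

```text
clock: 3.4
ee_pos: [0.4444, -0.2566, 0.1019]
tcp_rot: [-2.486, -1.915, 0.004]
contact_force: [0.8, -0.4, -0.1]
grip_width: 0.0854
grasp_force: 0.0
```

Emit:
carry_out(
  motion=[
    {"tx":0,"ty":0,"tz":0,"ax":0,"ay":0,"az":0,"hand":0},
    {"tx":0,"ty":0,"tz":0,"ax":0,"ay":0,"az":0,"hand":0},
    {"tx":0,"ty":0,"tz":0,"ax":0,"ay":0,"az":0,"hand":0},
    {"tx":0,"ty":0,"tz":0,"ax":0,"ay":0,"az":0,"hand":0},
    {"tx":0,"ty":0,"tz":0,"ax":0,"ay":0,"az":0,"hand":0},
    {"tx":0,"ty":0,"tz":0,"ax":0,"ay":0,"az":0,"hand":0},
    {"tx":0,"ty":0,"tz":0,"ax":0,"ay":0,"az":0,"hand":0},
    {"tx":0,"ty":0,"tz":0,"ax":0,"ay":0,"az":0,"hand":0},
  ],
)

```text
clock: 4.2
ee_pos: [0.4438, -0.2576, 0.1061]
tcp_rot: [-2.487, -1.912, -0.0]
contact_force: [-20.3, 10.5, 30.2]
grip_width: 0.0348
grasp_force: 27.2
```

```bash
python3 -c "
from h import *
c=take('wrist');s=take('scene')
a=c['pixels'][200:480,170:490];a=cv2.resize(a,None,fx=1.25,fy=1.25)
b=cv2.resize(s['pixels'][140:280,170:330],None,fx=2.5,fy=2.5)
cv2.imwrite('pics/sq.png',np.hstack([a[:350,:400],b[:350,:400]])[:,:,::-1])
st=state();print(st['contact_force'],st['torque'],st['grip_width'],st['grasp_force'],st['ee_pos'])"
```

```text
[-20.32189788   9.89527305  30.52154666] [ 1.8064739   3.75349475 -0.08551579] 0.03525539334478892 27.18064801680157 [ 0.44375053 -0.25763349  0.10606936]
```

View pics/sq.png

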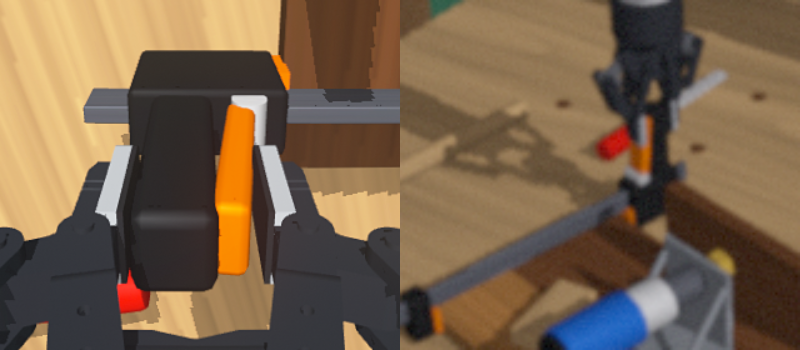

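The trigger (orange) is drawn up against the post with both pads touching, so it's squeezed in. Next I'll release and rise.

Emit:
carry_out(
  motion=[
    {"tx":0,"ty":0,"tz":0,"ax":0,"ay":0,"az":0,"hand":1},
    {"tx":0,"ty":0,"tz":0,"ax":0,"ay":0,"az":0,"hand":1},
    {"tx":0,"ty":0,"tz":0,"ax":0,"ay":0,"az":0,"hand":1},
    {"tx":0,"ty":0,"tz":0,"ax":0,"ay":0,"az":0,"hand":1},
    {"tx":0,"ty":0,"tz":0,"ax":0,"ay":0,"az":0,"hand":1},
    {"tx":0,"ty":0,"tz":0,"ax":0,"ay":0,"az":0,"hand":1},
    {"tx":0,"ty":0,"tz":0,"ax":0,"ay":0,"az":0,"hand":1},
    {"tx":0,"ty":0,"tz":-20,"ax":0,"ay":0,"az":0,"hand":1},
  ],
)

```text
clock: 5.1
ee_pos: [0.4441, -0.2574, 0.1226]
tcp_rot: [-2.487, -1.914, 0.004]
contact_force: [0.6, -0.7, 0.4]
grip_width: 0.0853
grasp_force: 0.0
```

Emit:
carry_out(
  motion=[
    {"tx":0,"ty":0,"tz":-30,"ax":0,"ay":0,"az":0,"hand":1},
    {"tx":0,"ty":0,"tz":-40,"ax":0,"ay":0,"az":0,"hand":1},
    {"tx":0,"ty":0,"tz":-40,"ax":0,"ay":0,"az":0,"hand":1},
    {"tx":0,"ty":0,"tz":-20,"ax":0,"ay":0,"az":0,"hand":1},
    {"tx":0,"ty":0,"tz":0,"ax":0,"ay":0,"az":0,"hand":1},
    {"tx":0,"ty":0,"tz":0,"ax":0,"ay":0,"az":0,"hand":1},
    {"tx":0,"ty":0,"tz":0,"ax":0,"ay":0,"az":0,"hand":1},
    {"tx":0,"ty":0,"tz":0,"ax":0,"ay":0,"az":0,"hand":1},
  ],
)

```text
clock: 5.9
ee_pos: [0.445, -0.2578, 0.2532]
tcp_rot: [-2.488, -1.915, 0.002]
contact_force: [0.0, 0.4, 0.2]
grip_width: 0.0856
grasp_force: 0.0
```

```bash
python3 - <<'E'
from h import *
delta([.58,-.085,.25],75)
# trigger check: orange top edge vs post in wrist picture
c=take('wrist');hsv=cv2.cvtColor(c['pixels'],cv2.COLOR_RGB2HSV);M=R.from_rotvec(state()['tcp_rot']).as_matrix()
o=cv2.inRange(hsv,(5,200,100),(18,255,255));o[:,:250]=0;o[:,420:]=0;o[330:]=0
ys,xs=np.nonzero(o);v=ys.max()-2;r=xs[ys==v]
for u in(r.min(),r.max()):print((u,v),(1000*M.T@(onz(c,u,v,.135)-state()['ee_pos'])).round(1))
E
```

```text
t 5.9 pos [ 0.445  -0.2578  0.2532] q [-0.23  0.07  0.7   1.75 -0.04  1.35  0.23] F [0.  0.4 0.2] grip 0.0856 0.0
axes [[0.256, 0.967, -0.002], [0.967, -0.256, 0.0], [-0.0, -0.002, -1.0]]
shift mm [201.6  86.3   3. ]
turn 75 [ -0.1  -0.1 -89.8]
turn 255 [-0.1  0.1 90.2]
(np.int64(352), np.int64(265)) [-16.1  17.1 118.3]
(np.int64(365), np.int64(265)) [-16.1  25.9 118.3]
```

Emit:
carry_out(
  motion=[
    {"tx":40,"ty":17,"tz":0,"ax":0,"ay":0,"az":0,"hand":1},
    {"tx":41,"ty":17,"tz":0,"ax":0,"ay":0,"az":0,"hand":1},
    {"tx":41,"ty":18,"tz":0,"ax":0,"ay":0,"az":0,"hand":1},
    {"tx":40,"ty":17,"tz":0,"ax":0,"ay":0,"az":0,"hand":1},
    {"tx":40,"ty":17,"tz":0,"ax":0,"ay":0,"az":0,"hand":1},
    {"tx":0,"ty":0,"tz":0,"ax":0,"ay":0,"az":-8.2,"hand":1},
    {"tx":0,"ty":0,"tz":0,"ax":0,"ay":0,"az":-8.2,"hand":1},
    {"tx":0,"ty":0,"tz":0,"ax":0,"ay":0,"az":-8.2,"hand":1},
  ],
)

```text
clock: 6.75
ee_pos: [0.5802, -0.0845, 0.2533]
tcp_rot: [-2.016, -2.408, 0.002]
contact_force: [-0.6, -0.9, -0.3]
grip_width: 0.0857
grasp_force: 0.0
```

Emit:
carry_out(
  motion=[
    {"tx":0,"ty":0,"tz":0,"ax":0,"ay":0,"az":-8.2,"hand":1},
    {"tx":0,"ty":0,"tz":0,"ax":0,"ay":0,"az":-8.2,"hand":1},
    {"tx":0,"ty":0,"tz":0,"ax":0,"ay":0,"az":-8.2,"hand":1},
    {"tx":0,"ty":0,"tz":0,"ax":0,"ay":0,"az":-8.2,"hand":1},
    {"tx":0,"ty":0,"tz":0,"ax":0,"ay":0,"az":-8.2,"hand":1},
    {"tx":0,"ty":0,"tz":0,"ax":0,"ay":0,"az":-8.2,"hand":1},
    {"tx":0,"ty":0,"tz":0,"ax":0,"ay":0,"az":-8.2,"hand":1},
    {"tx":0,"ty":0,"tz":0,"ax":0,"ay":0,"az":-7.8,"hand":1},
  ],
)

```text
clock: 7.55
ee_pos: [0.5801, -0.0848, 0.2535]
tcp_rot: [-0.402, -3.115, 0.0]
contact_force: [0.4, -0.3, 0.2]
grip_width: 0.0855
grasp_force: 0.0
```

```bash
python3 - <<'E'
from h import *
delta([.58,-.085,.25],75)
c=take('wrist');save(c,'w3.png');hsv=cv2.cvtColor(c['pixels'],cv2.COLOR_RGB2HSV)
print(np.round(c['pose'],3).tolist(),proj(c,[.58,-.085,.085]))
b=cv2.inRange(hsv,(20,120,90),(35,255,255));n,l,s,ce=cv2.connectedComponentsWithStats(b)
for i in range(1,n):
    if s[i,4]>100:print(s[i],ce[i])
E
```

```text
t 7.55 pos [ 0.5801 -0.0848  0.2535] q [-0.25  0.24  0.38  1.55 -0.09  1.37  1.45] F [ 0.4 -0.3  0.2] grip 0.0855 0.0
axes [[-0.967, 0.254, -0.001], [0.254, 0.967, 0.0], [0.001, -0.0, -1.0]]
shift mm [ 0.  -0.2  3.5]
turn 75 [-0.  -0.1  0.3]
turn 255 [ 1.000e-01 -0.000e+00 -1.797e+02]
[[0.254, 0.914, 0.316, 0.498], [0.967, -0.24, -0.083, -0.063], [0.0, 0.327, -0.945, 0.396], [0.0, 0.0, 0.0, 1.0]] (np.float64(325.7681799382562), np.float64(222.86500818384667))
[303 210  38  27 915] [321.4273224  223.12459016]
```

View pics/w3.png

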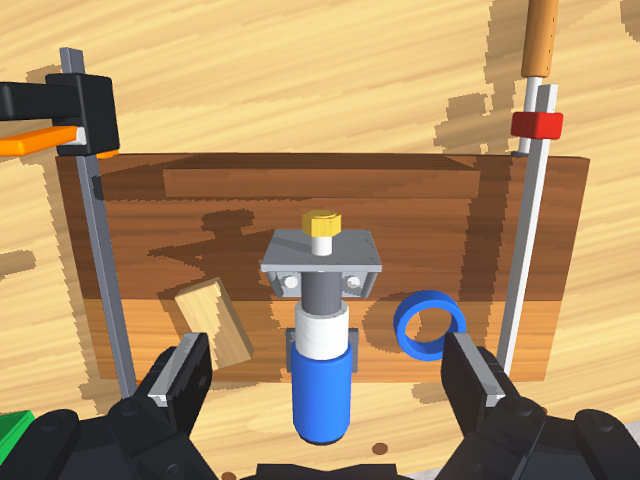

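Bracket plate top edge lies at v≈265–271 (u 262–381), the brass head at (321,223), and the rail top at v≈168–198. I'll turn these into offsets.

```bash
python3 - <<'E'
from h import *
c=load('wrist.pkl');M=R.from_rotvec(state()['tcp_rot']).as_matrix();g=c['pixels'].astype(int)
t=lambda u,v,z:print((u,v,z),(1000*M.T@(onz(c,u,v,z)-state()['ee_pos'])).round(1))
t(262,265,.113);t(381,265,.113);t(322,265,.113);t(322,271,.113);t(322,198,.113);t(322,168,.113);t(165,185,.113);t(478,185,.113);t(321.4,220,.09)
t(303,223,.085);t(341,223,.085)
print([ (v,g[v,350].tolist()) for v in range(258,276,1)]);print([(v,g[v,350].tolist()) for v in range(162,204,2)])
E
```

```text
(262, 265, 0.113) [-24.2 -47.3 140.5]
(381, 265, 0.113) [-25.   40.4 140.4]
(322, 265, 0.113) [-24.6  -3.1 140.5]
(322, 271, 0.113) [-29.3  -3.1 140.5]
(322, 198, 0.113) [ 25.5  -2.5 140.5]
(322, 168, 0.113) [ 46.3  -2.2 140.5]
(165, 185, 0.113) [  36.1 -112.   140.6]
(478, 185, 0.113) [ 34.1 106.4 140.5]
(321.4, 220, 0.09) [  3.5  -3.4 163.5]
(303, 223, 0.085) [-1.000e-01 -1.790e+01  1.685e+02]
(341, 223, 0.085) [ -0.4  11.8 168.5]
[(258, [114, 116, 119]), (259, [114, 115, 119]), (260, [114, 116, 120]), (261, [115, 115, 119]), (262, [115, 115, 120]), (263, [113, 114, 118]), (264, [110, 111, 115]), (265, [179, 184, 194]), (266, [187, 192, 201]), (267, [183, 190, 198]), (268, [182, 189, 198]), (269, [182, 190, 198]), (270, [181, 188, 195]), (271, [169, 174, 182]), (272, [177, 184, 190]), (273, [179, 185, 194]), (274, [180, 188, 197]), (275, [147, 149, 155])]
[(162, [95, 65, 40]), (164, [100, 66, 43]), (166, [98, 65, 42]), (168, [94, 62, 40]), (170, [158, 99, 60]), (172, [152, 96, 57]), (174, [150, 95, 58]), (176, [148, 94, 57]), (178, [145, 94, 55]), (180, [142, 88, 54]), (182, [138, 89, 53]), (184, [135, 85, 52]), (186, [136, 86, 52]), (188, [138, 88, 52]), (190, [138, 86, 52]), (192, [134, 85, 50]), (194, [131, 84, 51]), (196, [126, 82, 50]), (198, [148, 93, 57]), (200, [149, 95, 56]), (202, [146, 92, 55])]
```

Emit:
carry_out(
  motion=[
    {"tx":0,"ty":-3,"tz":20,"ax":0,"ay":0,"az":0.3,"hand":1},
    {"tx":0,"ty":0,"tz":40,"ax":0,"ay":0,"az":0,"hand":1},
    {"tx":0,"ty":0,"tz":40,"ax":0,"ay":0,"az":0,"hand":1},
    {"tx":0,"ty":0,"tz":25,"ax":0,"ay":0,"az":0,"hand":1},
    {"tx":0,"ty":0,"tz":20,"ax":0,"ay":0,"az":0,"hand":1},
    {"tx":0,"ty":0,"tz":15,"ax":0,"ay":0,"az":0,"hand":1},
    {"tx":0,"ty":0,"tz":15,"ax":0,"ay":0,"az":0,"hand":1},
    {"tx":0,"ty":0,"tz":14,"ax":0,"ay":0,"az":0,"hand":1},
  ],
)

```text
clock: 8.4
ee_pos: [0.5797, -0.0878, 0.0645]
tcp_rot: [0.42, 3.113, 0.0]
contact_force: [-0.8, 0.3, -0.5]
grip_width: 0.0853
grasp_force: 0.0
```

Emit:
carry_out(
  motion=[
    {"tx":0,"ty":0,"tz":0,"ax":0,"ay":0,"az":0,"hand":1},
    {"tx":0,"ty":0,"tz":0,"ax":0,"ay":0,"az":0,"hand":0},
    {"tx":0,"ty":0,"tz":0,"ax":0,"ay":0,"az":0,"hand":0},
    {"tx":0,"ty":0,"tz":0,"ax":0,"ay":0,"az":0,"hand":0},
    {"tx":0,"ty":0,"tz":0,"ax":0,"ay":0,"az":0,"hand":0},
    {"tx":0,"ty":0,"tz":0,"ax":0,"ay":0,"az":0,"hand":0},
    {"tx":0,"ty":0,"tz":0,"ax":0,"ay":0,"az":0,"hand":0},
    {"tx":0,"ty":0,"tz":0,"ax":0,"ay":0,"az":0,"hand":0},
  ],
  grip_force=50,
)

```text
clock: 9.2
ee_pos: [0.5797, -0.0887, 0.0663]
tcp_rot: [0.42, 3.112, -0.001]
contact_force: [-4.0, -2.4, 6.1]
grip_width: 0.0276
grasp_force: 48.7
```

Emit:
carry_out(
  motion=[
    {"tx":0,"ty":0,"tz":0,"ax":0,"ay":0,"az":0,"hand":0},
    {"tx":0,"ty":0,"tz":0,"ax":0,"ay":0,"az":0,"hand":0},
    {"tx":0,"ty":0,"tz":0,"ax":0,"ay":0,"az":0,"hand":0},
    {"tx":0,"ty":0,"tz":0,"ax":0,"ay":0,"az":0,"hand":0},
    {"tx":0,"ty":0,"tz":0,"ax":0,"ay":0,"az":0,"hand":0},
    {"tx":0,"ty":0,"tz":0,"ax":0,"ay":0,"az":0,"hand":0},
    {"tx":0,"ty":0,"tz":0,"ax":0,"ay":0,"az":0,"hand":0},
    {"tx":0,"ty":0,"tz":0,"ax":0,"ay":0,"az":0,"hand":0},
  ],
)

```text
clock: 10.0
ee_pos: [0.5797, -0.0888, 0.0663]
tcp_rot: [0.42, 3.112, -0.001]
contact_force: [-3.2, -2.2, 5.8]
grip_width: 0.0276
grasp_force: 48.7
```

Emit:
carry_out(
  motion=[
    {"tx":0,"ty":0,"tz":0,"ax":0,"ay":0,"az":0,"hand":0},
    {"tx":0,"ty":0,"tz":0,"ax":0,"ay":0,"az":0,"hand":0},
    {"tx":0,"ty":0,"tz":0,"ax":0,"ay":0,"az":0,"hand":0},
    {"tx":0,"ty":0,"tz":0,"ax":0,"ay":0,"az":0,"hand":0},
    {"tx":0,"ty":0,"tz":0,"ax":0,"ay":0,"az":0,"hand":0},
    {"tx":0,"ty":0,"tz":0,"ax":0,"ay":0,"az":0,"hand":0},
    {"tx":0,"ty":0,"tz":0,"ax":0,"ay":0,"az":0,"hand":0},
    {"tx":0,"ty":0,"tz":0,"ax":0,"ay":0,"az":0,"hand":0},
  ],
)

```text
clock: 10.8
ee_pos: [0.5797, -0.0887, 0.0663]
tcp_rot: [0.42, 3.112, -0.001]
contact_force: [-3.1, -1.9, 6.1]
grip_width: 0.0277
grasp_force: 48.7
```

Emit:
carry_out(
  motion=[
    {"tx":0,"ty":0,"tz":0,"ax":0,"ay":0,"az":0,"hand":0},
    {"tx":0,"ty":0,"tz":0,"ax":0,"ay":0,"az":0,"hand":0},
    {"tx":0,"ty":0,"tz":0,"ax":0,"ay":0,"az":0,"hand":0},
    {"tx":0,"ty":0,"tz":0,"ax":0,"ay":0,"az":0,"hand":0},
    {"tx":0,"ty":0,"tz":0,"ax":0,"ay":0,"az":0,"hand":0},
    {"tx":0,"ty":0,"tz":0,"ax":0,"ay":0,"az":0,"hand":0},
    {"tx":0,"ty":0,"tz":0,"ax":0,"ay":0,"az":0,"hand":0},
    {"tx":0,"ty":0,"tz":0,"ax":0,"ay":0,"az":0,"hand":0},
  ],
)

```text
clock: 11.6
ee_pos: [0.5797, -0.0887, 0.0663]
tcp_rot: [0.42, 3.112, -0.001]
contact_force: [-3.3, -2.8, 5.9]
grip_width: 0.0275
grasp_force: 48.7
```

Emit:
carry_out(
  motion=[
    {"tx":0,"ty":0,"tz":0,"ax":0,"ay":0,"az":0,"hand":0},
    {"tx":0,"ty":0,"tz":0,"ax":0,"ay":0,"az":0,"hand":0},
    {"tx":0,"ty":0,"tz":0,"ax":0,"ay":0,"az":0,"hand":0},
    {"tx":0,"ty":0,"tz":0,"ax":0,"ay":0,"az":0,"hand":0},
    {"tx":0,"ty":0,"tz":0,"ax":0,"ay":0,"az":0,"hand":0},
    {"tx":0,"ty":0,"tz":0,"ax":0,"ay":0,"az":0,"hand":0},
    {"tx":0,"ty":0,"tz":0,"ax":0,"ay":0,"az":0,"hand":0},
    {"tx":0,"ty":0,"tz":0,"ax":0,"ay":0,"az":0,"hand":0},
  ],
)

```text
clock: 12.4
ee_pos: [0.5797, -0.0887, 0.0663]
tcp_rot: [0.42, 3.112, -0.001]
contact_force: [-2.6, -2.8, 5.8]
grip_width: 0.0272
grasp_force: 48.7
```

```bash
python3 - <<'E'
from h import *
c=take('wrist');t=take('top')
cv2.imwrite('pics/g.png',np.hstack([cv2.resize(c['pixels'][150:390,200:440],(400,400)),cv2.resize(t['pixels'][180:300,330:450],(400,400))])[:,:,::-1])
s=state();print(s['grip_width'],s['grasp_force'],s['contact_force'])
E
```

```text
0.02779731476235448 48.718749806284904 [-2.55075626 -1.30734176  6.09466814]
```

View pics/g.png

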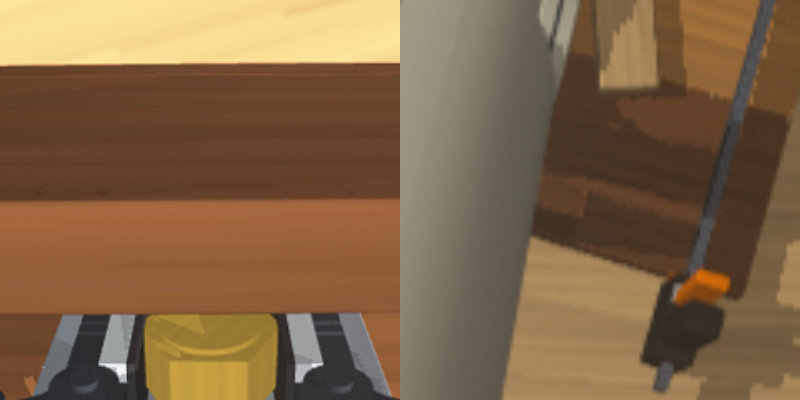

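The brass head is held between the pads with its flats on them, and the width and force are steady. The trigger is out, so I'm handing in.

```bash
python3 -c "
from cell import *
print(job_done())"
```

```text
the job is handed in; nothing more can be done
None
```

I squeezed the clamp trigger in and it sprang back out. The arm handed in still gripping the brass bolt head at about 49 N, with finger opening and force steady for the last 3 s; no verdict came back.

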